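# Unlatch a counting slide and show its label over the notebook

## Robot

A 6-joint arm with a two-finger parallel gripper is mounted at the origin on the work surface. World frame = base frame: x ahead of the robot, y to its left, z up, the work surface at z = 0. Lengths are in m, angles in rad, forces in N, time in s.
With the tool pointing down it reaches from about 0.3 to 0.85 m from the base axis. Payload 5.4 kg.
Tool frame: the origin (TCP) lies on the mounting face of the last link; the fingertips stand 173 mm ahead of it and the grasp point (between the pads) lies 155 mm ahead of it; y points along the fingers, z is the direction in which the jaws open and shut, and the axes are right-handed (so a half turn about y gives the same grasp; the last joint's range is limited). The gripper opens to 85 mm and grips with 20 to 120 N. Pads are 22 mm wide; open, the fingers measure 114 mm over their backs; the gripper's body (76 mm by 85 mm) begins 54 mm behind the grasp point. The pads swing forward as they close: fully open they stand 13 mm farther back than shut.
Start: joints at [1.056, 0.158, 1.597, -0, 1.386, -0.21], TCP at [0.173, 0.548, 0.405] pointing down, gripper open.
Joint ranges: [-2.91, 2.91], [-0.94, 2.29], [0.18, 2.7], [-1.29, 4.43], [0.17, 2.64], [-3, 3]. Speed limits (rad/s): [2.57, 2.57, 3.14, 3.14, 3.14, 3.14].

## Interface

Orientations are given as a 3x3 rotation matrix whose columns are the frame's x, y, z axes.
In Python, from bench import ctrl, viewer gives the robot as it stands. Calls block until the motion is done:
- ctrl.goto(position, orientation): joint-space move of the TCP to a pose.
- ctrl.movel(position, v=0.15, frame=None): straight line of the TCP; frame=None keeps the orientation; v is the mean speed in m/s.
- ctrl.move_j(angles): joint-space move.
- ctrl.gripper_open() and ctrl.clamp(strength=None): open the fingers fully, or close them until they stop; strength is the grip in N (None keeps the last).
- ctrl.hold(seconds).
- ctrl.solve_ik(position, orientation): joint angles nearest the present ones, or None.
- ctrl.get_obs(): the state.
- viewer.capture(name): name is "scene" or "top"; returns a dict with "color" (420x560x3 uint8, red, green, blue), "fov_y" (degrees; the focal length in pixels is half the picture's height over the tangent of half this angle, whatever the lens; pixels are square), "cx", "cy" (the principal point, pixels), "k1" (the pictures are not rectified: a ray, as slopes to the right and down, at radius r is drawn at 1 + k1 r^2 times it, then the intrinsics apply), "T" (4x4, takes a point from camera to world coordinates). Camera axes: x right, y down, z forward; pixel columns grow to the right and rows downward; lengths in m; the calibration is good to about 2 mm. A picture is of the moment at which its call begins. There is no depth.
A pose or a line that the arm cannot do raises ctrl.PlanningError and nothing moves.
- ctrl.close_job(): hands the job in, once; it reports no verdict.
The state is a dict: "time_s": time; "joint_positions": joint angles; "dq": joint speeds; "joint_torque": joint torques, N m; "tool_pos": TCP position; "ee_rot": TCP orientation; "ft_force": force on the tool from outside, world axes, zero at the start; "torque": the same for the moment, N m; "grip_width": finger opening in m.
Only numpy, scipy, OpenCV 4.12 (cv2) and the standard library are available. Lean on these libraries where they do the work, as an engineer would, in place of code of your own. Each camera call takes 0.05 s, during which the arm holds its last target.

## Task

Turn the black turn-button clockwise a full quarter turn so its bar swings clear of the glass slide, then lift the slide out of its stand, gripping it only by the clear part and keeping off the frosted end (the end with the small notch in its top corner). Carry it over the middle of the open notebook and tip it so that the yellow label face looks up, by about 45 degrees or more, and finish while still holding it there, steady in the air some 15 to 20 cm above the page. Leave the amber bottle, the white jar and the petri dish alone.

Things in the scene. Friction and masses are not known exactly. Their poses are not given: they have to be found in the camera images.
- button_grip (a point): Centre of the turn-button's black upright grip bar, 36 long (x) x 12 thick (y) x 27 mm tall, 63 to 90 mm above the bench, on the vertical hinge axis; z up. Under it, turning with it, a flat metal bar 76 x 12 x 5 mm along the same x, centred on the hinge, its underside 58 mm above the bench.
- latch_post: Fixed steel post, 18 mm thick, that carries the turn-button on top; origin on its axis at its foot, 6 mm above the bench. It stands on the stand, in line with the slide, 54 mm from the slide's centre, beyond either the frosted or the clear end (this varies). A like but plain post, 55 mm tall, stands beyond the other end.
- button (a joint): Turn-button angle in rad, growing clockwise seen from above, 0 to 1.5 (stops). Starts at 0 to 0.25, where the metal bar lies over the slide's top edge with a 2 mm gap and blocks it; at 1.1 and more it is well clear. Light friction (0.03 N m), stays where it is left; it does not move up or down.
- slide_center (a point): Centre of the glass slide: 76 (x) x 8 thick (y) x 50 mm (z), about 75 g, standing on its long edge, 31 mm above the bench at the start (top edge 56). Axes: x to the frosted end, y out of the face with the label, z to the notched long edge (up at the start). Frosted white for x = 16 to 38 mm, clear for x = -38 to 16.
- slide_notch (a point): Inner corner of the 10 x 10 mm notch, cut through the slide's corner at the frosted end and the top edge: at x = 28, z = 15 mm from the slide's centre. Looking at the label face with the notch on top, the notch is at the left.
- slide_label (a point): Middle of the yellow label (18 x 34 mm, three dark bars) on the frosted end's +y face only: at x = 27, y = 4, z = -5 mm from the slide's centre. Same axes as the slide: y points out of the label.
- stand: Fixed slide stand: dark steel plate 156 (x) x 64 (y) x 6 mm, origin under its centre, x along the slide, at any yaw. Two grey cheeks, 60 mm long and 5 mm thick, up to 20 mm above the bench, make a slot 9.6 mm wide for the slide; low stops, 15 mm high, at the slide's ends. The slide lifts straight up and is out after 14 mm.
- page_center (a point): Middle of the open notebook's pages, on their surface, 7 mm above the bench. The notebook lies fixed, 155 (x) x 216 (y) mm.
- bottle: Bystander: amber bottle with blue cap, 56 mm across, 110 mm tall; origin under its centre.
- jar: Bystander: white jar with red cap, 52 mm across, 70 mm tall; origin under its centre.
- dish: Bystander: clear closed petri dish, 88 mm across, 15 mm tall; origin under its centre.
Not all that is in view belongs to the job. Several things have the shape of the stand; the one meant has the colours described above.

How it is judged:
On the way, in this order (a step that is already met when the one before it is completed fails the run):
1. the turn-button is turned at least 1.1 rad (63 degrees) while the slide still stands in its stand (value of joint button above 1.1 rad and distance between slide_center and stand below 0.04 m), for 0.2 s.
2. the slide is lifted clear of the stand, gripped by its clear part (height (world z) of slide_center above 0.09 m and contact force between slide and the fingers above 0.5 N and contact force between slide and stand below 0.05 N and x of the grasp point in the frame of slide_center below 0.01 m), for 0.2 s.
At the end, for the whole second after the job is handed in: Turn-button past 1.1 rad; slide held by the fingers alone, still, its centre 12 to 30 cm above the bench and within 6 cm (horizontally) of the notebook's middle, label normal within 55 degrees of straight up, grasp point at most 10 mm from the slide's centre towards the frosted end (value of joint button above 1.1 rad and contact force between slide and the fingers above 0.5 N and height (world z) of slide_center between 0.12 and 0.3 m and horizontal distance between slide_center and page_center below 0.06 m and angle between slide_center's own y axis and vertical below 0.96 rad and x of the grasp point in the frame of slide_center below 0.01 m and linear speed of slide below 0.03 m/s and not (contact force between slide and stand above 0.05 N or contact force between slide and notebook above 0.05 N or contact force between slide and bottle above 0.05 N or contact force between slide and jar above 0.05 N or contact force between slide and dish above 0.05 N)); the arm keeps its last pose, push and grip.
It fails at once if the amber bottle is pushed more than 3 cm or tipped over (distance of bottle from where it was at the start of the episode above 0.03 m or angle between bottle's own z axis and vertical above 0.5 rad).
It fails at once if the white jar is pushed more than 3 cm or tipped over (distance of jar from where it was at the start of the episode above 0.03 m or angle between jar's own z axis and vertical above 0.5 rad).
It fails at once if the petri dish is pushed more than 3 cm or tipped over (distance of dish from where it was at the start of the episode above 0.03 m or angle between dish's own z axis and vertical above 0.5 rad).
It also fails if it takes over 58 s, if anything falls off the work surface, if the arm or the gripper's body presses on something with over 40 N, if the wrist force passes 120 N, or if a joint passes its speed limit or range.

## Working session

There is one attempt and no reset: what is moved stays moved. The work goes in short steps, each a Python script; the robot and the scene stay as the last script left them, time stands still between calls to the robot, and variables do not carry over. Pictures are saved under pics/ and viewed, and the job is handed in when it is done.

```bash
ls; mkdir -p pics
python3 - <<'E'
from bench import ctrl, viewer
import cv2,numpy as np
for n in("scene","top"):
    c=viewer.capture(n); cv2.imwrite(f"pics/{n}0.png",c["color"][:,:,::-1]); print(n,c["fov_y"],c["cx"],c["cy"],c["k1"]);print(np.round(c["T"],4))
print(ctrl.get_obs())
E
```

```text
pics
scene 45.71181705620537 289.345951121721 210.61459118771268 0.04655261826745557
[[-0.7913  0.4193 -0.445   1.1183]
 [ 0.6111  0.5188 -0.5978  0.6891]
 [-0.0198 -0.745  -0.6668  0.9285]
 [ 0.      0.      0.      1.    ]]
top 47.35887106408002 285.7695237748809 210.70445894196754 -0.14115669692077198
[[ 0.0122 -0.9931  0.1162  0.4093]
 [-0.9994 -0.0085  0.0324 -0.101 ]
 [-0.0312 -0.1166 -0.9927  1.2545]
 [ 0.      0.      0.      1.    ]]
{'time_s': 0.1, 'joint_positions': array([ 1.05593242e+00,  1.58997426e-01,  1.59809408e+00, -1.60024923e-05,
        1.38620305e+00, -2.10110337e-01]), 'dq': array([ 0.00100214, -0.00086437, -0.00229856, -0.00104982, -0.00149898,
       -0.00043506]), 'joint_torque': array([ 7.38274116e-05, -3.96993184e+01, -3.32337177e+01, -2.20860406e-04,
        4.19690448e-03,  4.72222283e-06]), 'tool_pos': array([0.17243649, 0.5482752 , 0.40381482]), 'ee_rot': array([[ 9.53921670e-01, -8.24353404e-04,  3.00054608e-01],
       [-3.00055548e-01, -1.48901344e-03,  9.53920568e-01],
       [-3.39582323e-04, -9.99998552e-01, -1.66775400e-03]]), 'ft_force': array([ 0.11265238,  0.52390288, -0.48627024]), 'torque': array([0.00542123, 0.00238045, 0.01809446]), 'grip_width': 0.08539494297642569}
```

View pics/scene0.png

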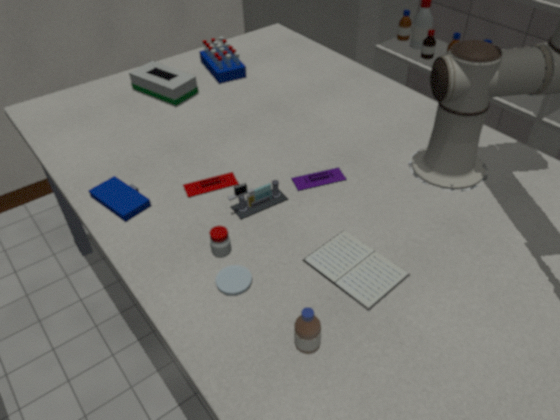

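View pics/top0.png

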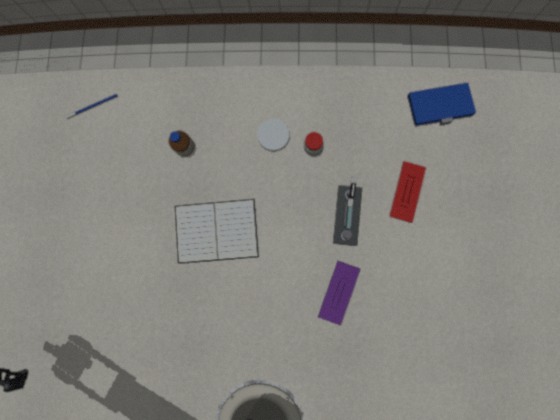

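The scene view shows the dark stand near (260,198), with the notebook at (356,268), jar at (220,240), dish at (234,280) and bottle at (308,330). In the top view the stand is at (348,215), with the black latch at its far end near (352,190), and the notebook is at (217,231). I'll zoom in on the stand next.

```bash
cat > h.py <<'E'
import numpy as np, cv2
def K(c):
    f=c["color"].shape[0]/2/np.tan(np.radians(c["fov_y"])/2)
    return np.array([[f,0,c["cx"]],[0,f,c["cy"]],[0,0,1]]), np.array([c["k1"],0,0,0,0.])
def ray(c,uv):
    k,d=K(c); p=cv2.undistortPoints(np.array(uv,float).reshape(-1,1,2),k,d)[:,0]
    r=np.c_[p,np.ones(len(p))]@c["T"][:3,:3].T
    return c["T"][:3,3],r
def plane(c,uv,z):
    o,r=ray(c,uv); return o+r*((z-o[2])/r[:,2])[:,None]
def proj(c,P):
    k,d=K(c); T=np.linalg.inv(c["T"]); P=np.array(P,float).reshape(-1,1,3)
    return cv2.projectPoints(P,cv2.Rodrigues(T[:3,:3])[0],T[:3,3],k,d)[0][:,0]
def tri(c1,u1,c2,u2):
    o1,r1=ray(c1,[u1]);o2,r2=ray(c2,[u2]);r1=r1[0];r2=r2[0]
    s=np.linalg.lstsq(np.c_[r1,-r2],o2-o1,rcond=None)[0]
    a=o1+s[0]*r1;b=o2+s[1]*r2
    return (a+b)/2,np.linalg.norm(a-b)
def crop(c,x0,y0,x1,y1,s,name):
    im=cv2.resize(c["color"][y0:y1,x0:x1,::-1],None,fx=s,fy=s,interpolation=cv2.INTER_CUBIC)
    im=np.clip(im.astype(float)*1.5,0,255).astype(np.uint8); cv2.imwrite("pics/"+name,im)
E
python3 - <<'E'
from bench import ctrl, viewer
from h import *
c=viewer.capture("scene"); crop(c,220,172,300,227,10,"s1.png")
c=viewer.capture("top"); crop(c,320,175,380,250,8,"t1.png")
E
```

```text
(no output)
```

View pics/s1.png

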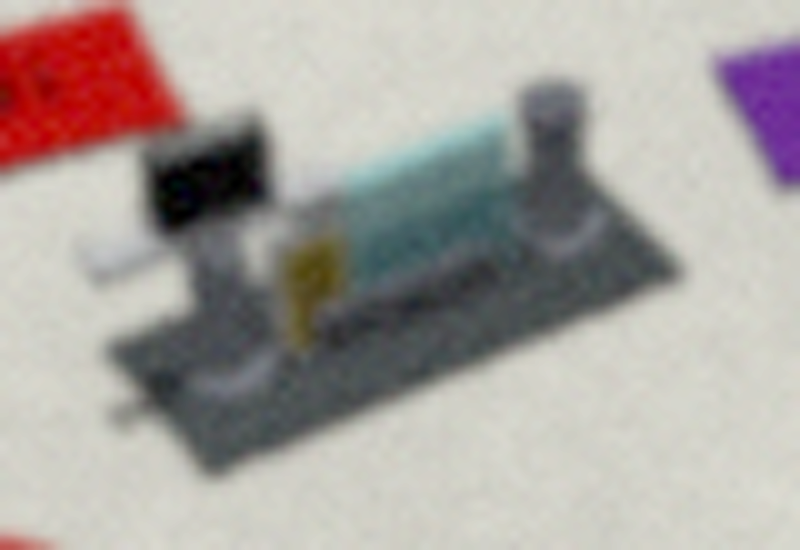

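View pics/t1.png

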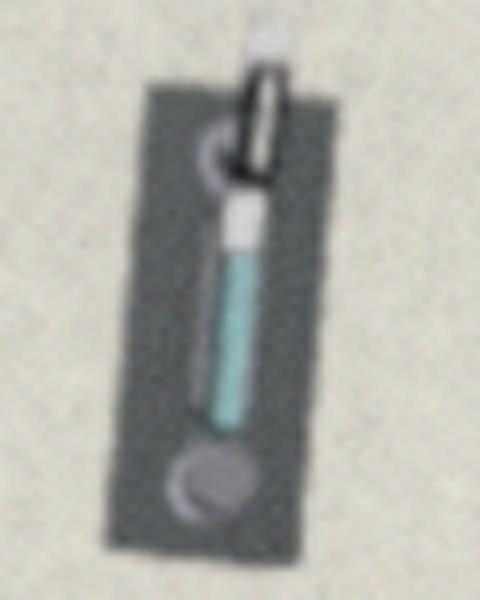

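The latch is at the frosted end, on the side away from the robot. The label faces the scene camera, roughly world +y. Next I'll measure by casting rays.

```bash
cat > meas.py <<'E'
from bench import ctrl, viewer
from h import *
t=viewer.capture("top"); s=viewer.capture("scene")
im=t["color"].astype(int); hsv=cv2.cvtColor(t["color"],cv2.COLOR_RGB2HSV)
def box(m): 
    x0,y0,x1,y1=m; k=np.zeros(im.shape[:2],bool); k[y0:y1,x0:x1]=1; return k
def largest(m,name):
    m=m.astype(np.uint8); n,l,st,ce=cv2.connectedComponentsWithStats(m); i=1+np.argmax(st[1:,4]); 
    print(name,"pix",ce[i],"area",st[i,4],st[i,:4]); return (l==i)
roi=box((325,170,375,255))
V=im.max(2)
bright=np.median(V[170:255,325:330])
print("bg",bright)
stand=largest((V<0.72*bright)&roi,"stand")
# plate corners from hull at z=6mm
cn=max(cv2.findContours(stand.astype(np.uint8),cv2.RETR_EXTERNAL,cv2.CHAIN_APPROX_NONE)[0],key=cv2.contourArea)[:,0]
P=plane(t,cn,0.006)
# drop the latch overhang: fit rect on points
r=cv2.minAreaRect((P[:,:2]*1000).astype(np.float32)); print("plate rect mm",r)
teal=largest((hsv[...,0]>75)&(hsv[...,0]<110)&(hsv[...,1]>60)&(V>90)&roi,"teal")
ys,xs=np.nonzero(teal); Pt=plane(t,np.c_[xs,ys],0.056)[:,:2]
m=Pt.mean(0); w=np.linalg.svd(Pt-m,full_matrices=False)[2][0]; w*=np.sign(w[0]); print("teal c",m,"dir",w,np.degrees(np.arctan2(w[1],w[0])),"ext",np.ptp((Pt-m)@w),"wid",np.ptp((Pt-m)@[-w[1],w[0]]))
blk=largest((V<60)&roi,"black")
ys,xs=np.nonzero(blk); Pb=plane(t,np.c_[xs,ys],0.09)
r=cv2.minAreaRect((Pb[:,:2]*1000).astype(np.float32)); print("grip@90",r)
# red/amber/notebook
for nm,roi2,mm,z in (("jarcap",(295,125,335,165),(hsv[...,0]<8)|(hsv[...,0]>172),0.07),("cap",(160,120,200,150),(hsv[...,0]>100)&(hsv[...,0]<130),0.11)):
    k=largest(mm&(hsv[...,1]>120)&box(roi2),nm); ys,xs=np.nonzero(k); print(nm,plane(t,[[xs.mean(),ys.mean()]],z))
print("dish",plane(t,[[273.5,135]],0.015)); print("notebook",plane(t,[[217,231]],0.007), "corners",plane(t,[[175,206],[255,199],[258,257],[178,263]],0.007)[:,:2])
E
python3 meas.py
```

```text
bg 142.0
stand pix [347.08058608 215.25641026] area 1365 [333 183  29  63]
plate rect mm ((549.95947265625, -221.87387084960938), (64.70719909667969, 164.5590362548828), 84.61792755126953)
teal pix [348. 227.] area 1 [348 227   1   1]
teal c [ 0.50978135 -0.21849481] dir [1. 0.] 0.0 ext 0.0 wid 0.0
black pix [352.29090909 192.30909091] area 55 [348 185  11  14]
grip@90 ((593.0521850585938, -225.75860595703125), (25.24311065673828, 29.024940490722656), 63.49808120727539)
jarcap pix [313.63793103 140.85344828] area 232 [306 132  17  18]
jarcap [[ 0.7271417  -0.13096572  0.07      ]]
cap pix [174.90666667 136.6       ] area 75 [170 132  10  10]
cap [[0.72734698 0.21582086 0.11      ]]
dish [[ 0.75752095 -0.02530323  0.015     ]]
notebook [[0.50000148 0.12010103 0.007     ]] corners [[0.56542419 0.23544953]
 [0.58572179 0.02132838]
 [0.43332064 0.01057905]
 [0.41427149 0.22188581]]
```

```bash
cat > meas2.py <<'E'
from bench import ctrl, viewer
from h import *
t=viewer.capture("top"); s=viewer.capture("scene")
def T(p): return (np.array(p,float)+.5)/8-.5+[320,175]
def S(p): return (np.array(p,float)+.5)/10-.5+[220,172]
P=plane(t,T([[150,86],[338,100],[300,562],[108,548]]),.006)[:,:2]
print("top plate",P.round(4),P.mean(0),[np.linalg.norm(P[i]-P[i-1]).round(4) for i in range(4)])
for a,b in((3,0),(2,1)): d=P[b]-P[a]; print(np.degrees(np.arctan2(d[1],d[0])))
Q=plane(s,S([[110,350],[215,472],[683,270],[597,180]]),.006)[:,:2]
print("scene plate",Q.round(4),Q.mean(0),[np.linalg.norm(Q[i]-Q[i-1]).round(4) for i in range(4)])
hsv=cv2.cvtColor(t["color"],cv2.COLOR_RGB2HSV); m=(hsv[...,0]>75)&(hsv[...,0]<110)&(hsv[...,1]>50); k=np.zeros_like(m);k[205:230,344:353]=1
ys,xs=np.nonzero(m&k); Pt=plane(t,np.c_[xs,ys],.056)[:,:2]; c=Pt.mean(0); w=np.linalg.svd(Pt-c,full_matrices=False)[2][0]; w*=np.sign(w[0])
print("teal",len(xs),c,np.degrees(np.arctan2(w[1],w[0])),np.ptp((Pt-c)@w))
print("slide top ends near/far clear",plane(t,T([[226,425],[240,252]]),.056), "frost end top of notch", plane(t,T([[245,188]]),.056))
print("grip top outline z.09",plane(t,T([[246,65],[290,68],[268,185],[228,178]]),.09)[:,:2])
print("grip white stripe ends",plane(t,T([[270,85],[260,170]]),.09))
print("bar end",plane(t,T([[268,25]]),.063))
print("plain post top z.055",plane(t,T([[220,478]]),.055), "scene",plane(s,S([[553,97]]),.055))
print("scene grip topc",plane(s,S([[203,132]]),.09), "bar end",plane(s,S([[90,262]]),.0605))
print("tri post",tri(t,T([220,478]),s,S([553,97])), "tri grip", tri(t,T([262,125]),s,S([203,135])))
print(ctrl.get_obs()["time_s"])
E
python3 meas2.py
```

```text
top plate [[ 0.6241 -0.1982]
 [ 0.62   -0.2602]
 [ 0.4677 -0.247 ]
 [ 0.4717 -0.1844]] [ 0.54585166 -0.2224605 ] [np.float64(0.153), np.float64(0.0622), np.float64(0.1529), np.float64(0.0627)]
-5.144826819487155
-4.981345194658673
scene plate [[ 0.6208 -0.2555]
 [ 0.6258 -0.1947]
 [ 0.4744 -0.1816]
 [ 0.4693 -0.2294]] [ 0.54754866 -0.21529048] [np.float64(0.1537), np.float64(0.0611), np.float64(0.1519), np.float64(0.0481)]
teal 57 [ 0.53275799 -0.21938494] -5.620548820672319 0.05135474993559578
slide top ends near/far clear [[ 0.50804826 -0.21802136  0.056     ]
 [ 0.56273513 -0.22256809  0.056     ]] frost end top of notch [[ 0.58311376 -0.22422951  0.056     ]]
grip top outline z.09 [[ 0.61645814 -0.22123543]
 [ 0.61564365 -0.23480283]
 [ 0.57917349 -0.22780263]
 [ 0.58123566 -0.21552502]]
grip white stripe ends [[ 0.61027819 -0.22859813  0.09      ]
 [ 0.58380282 -0.22536831  0.09      ]]
bar end [[ 0.63413685 -0.23105262  0.063     ]]
plain post top z.055 [[ 0.49146386 -0.21621583  0.055     ]] scene [[ 0.49131144 -0.21792645  0.055     ]]
scene grip topc [[ 0.59848148 -0.22877981  0.09      ]] bar end [[ 0.63485768 -0.23353491  0.0605    ]]
tri post (array([ 0.4917638 , -0.21642578,  0.05609193]), np.float64(0.0009726137259667276)) tri grip (array([ 0.59860037, -0.22669954,  0.09014194]), np.float64(0.002082267054219805))
0.4
```

The views agree:
- **Posts:** they come out 107 mm apart (expected 108), at 55–56 mm height.
- **Stand:** yaw is about -5.3°.
- **Button:** its grip bar is at about -10°, so the joint is at about 0.09 rad.
- **Notebook:** it measures 153 x 215 mm, centred at (0.500, 0.121).

Before moving I'll check IK for all the poses.

```bash
cat > plan.py <<'E'
import numpy as np
from scipy.spatial.transform import Rotation as Ro
yaw=np.radians(-5.3); C=np.array([.5456,-.2217]); ux=np.array([np.cos(yaw),np.sin(yaw),0]); uy=np.array([-ux[1],ux[0],0]); uz=np.array([0,0,1.])
A=np.array([.5990,-.2266])
PG=np.array([.500,.121,.007])
def down(jaw,sgn=1):   # jaw dir angle; tool y down, z=jaw
    z=sgn*np.array([np.cos(jaw),np.sin(jaw),0]); y=-uz; return np.c_[np.cross(y,z),y,z]
def tcp(grasp,R): return np.array(grasp)-.155*R[:,1]
E
python3 - <<'E'
from bench import ctrl
from plan import *
d=np.radians
for sg in(1,-1):
    print("sg",sg)
    for a in (80,40,0,-2):
        R=down(d(a),sg); q=ctrl.solve_ik(tcp([*A,.082],R),R); print(a,None if q is None else q.round(2))
    R=down(yaw+np.pi/2,sg); g=[*(C-.009*ux[:2]),.044]; q=ctrl.solve_ik(tcp(g,R),R); print("slide",None if q is None else q.round(2))
    for th in(50,60,70):
      for psi in(-60,-40,-20,0,20,40,60,90):
        M=Ro.from_rotvec([0,0,d(psi)]).as_matrix()@Ro.from_rotvec(ux*d(th)).as_matrix()
        Rf=M@R; off=M@(-(-.009*ux+.013*uz)); g=np.array([PG[0],PG[1],.185])-off
        q=ctrl.solve_ik(tcp(g,Rf),Rf); print(th,psi,None if q is None else q.round(2))
E
```

```text
sg 1
80 [-0.55  0.49  1.53 -0.    1.12 -1.95]
40 [-0.55  0.49  1.53 -0.    1.12 -1.25]
0 [-0.55  0.49  1.53 -0.    1.12 -0.55]
-2 [-0.55  0.49  1.53 -0.    1.12 -0.52]
slide [-0.6   0.42  1.72 -0.    1.   -2.08]
50 -60 [-0.31 -0.52  2.51  0.97  0.68 -1.38]
50 -40 [-0.47 -0.34  2.39  1.01  1.03 -1.78]
50 -20 [-0.51 -0.1   2.2   0.92  1.29 -2.03]
50 0 [-0.48  0.11  1.99  0.79  1.49 -2.21]
50 20 [-0.4   0.3   1.77  0.65  1.68 -2.37]
50 40 [-0.31  0.45  1.56  0.51  1.84 -2.53]
50 60 [-0.2   0.58  1.39  0.34  1.98 -2.73]
50 90 None
60 -60 [-0.4  -0.54  2.62  1.33  0.72 -1.76]
60 -40 [-0.57 -0.29  2.46  1.22  1.12 -2.03]
60 -20 [-0.59 -0.03  2.24  1.06  1.37 -2.2 ]
60 0 [-0.53  0.2   1.99  0.9   1.58 -2.32]
60 20 [-0.44  0.39  1.74  0.74  1.77 -2.42]
60 40 [-0.34  0.56  1.51  0.58  1.96 -2.55]
60 60 [-0.22  0.69  1.31  0.4   2.11 -2.72]
60 90 None
70 -60 [-0.47 -0.47  2.69  1.68  0.84 -2.15]
70 -40 [-0.65 -0.18  2.5   1.4   1.23 -2.27]
70 -20 [-0.65  0.09  2.25  1.18  1.47 -2.35]
70 0 [-0.58  0.31  1.98  0.99  1.67 -2.41]
70 20 [-0.47  0.5   1.72  0.82  1.87 -2.47]
70 40 [-0.36  0.66  1.47
[... 649 characters left out ...]
[-0.4  -0.54  2.62  1.33  0.72  1.38]
60 -40 [-0.57 -0.29  2.46  1.22  1.12  1.11]
60 -20 [-0.59 -0.03  2.24  1.06  1.37  0.94]
60 0 [-0.53  0.2   1.99  0.9   1.58  0.83]
60 20 [-0.44  0.39  1.74  0.74  1.77  0.72]
60 40 [-0.34  0.56  1.51  0.58  1.96  0.59]
60 60 [-0.22  0.69  1.31  0.4   2.11  0.42]
60 90 [-0.04  0.82  1.1   0.06  2.26  0.06]
70 -60 [-0.47 -0.47  2.69  1.68  0.84  0.99]
70 -40 [-0.65 -0.18  2.5   1.4   1.23  0.87]
70 -20 [-0.65  0.09  2.25  1.18  1.47  0.79]
70 0 [-0.58  0.31  1.98  0.99  1.67  0.73]
70 20 [-0.47  0.5   1.72  0.82  1.87  0.67]
70 40 [-0.36  0.66  1.47  0.66  2.06  0.58]
70 60 [-0.23  0.8   1.25  0.46  2.24  0.44]
70 90 [-0.04  0.94  1.01  0.07  2.41  0.07]
```

Run:
```python
from bench import ctrl, viewer
from plan import *
from h import *
R=down(np.radians(80))
ctrl.goto(tcp([*A,.16],R),R)
ctrl.movel(tcp([*A,.083],R),v=.08)
o=ctrl.get_obs(); print(o["time_s"],o["ft_force"],o["tool_pos"]-tcp([*A,.083],R))
ctrl.clamp(25)
o=ctrl.get_obs(); print(o["time_s"],o["grip_width"],o["ft_force"],o["torque"])
crop(viewer.capture("scene"),210,142,310,217,8,"s2.png")
```

```text
4.6333 [0.26402498 0.05334248 0.33262878] [ 0.00033666 -0.0001943   0.00082194]
5.2917 0.011681549052091298 [-3.29142825 -4.84785876  1.36560405] [-0.6872992   0.42970537  0.00666823]
```

View pics/s2.png

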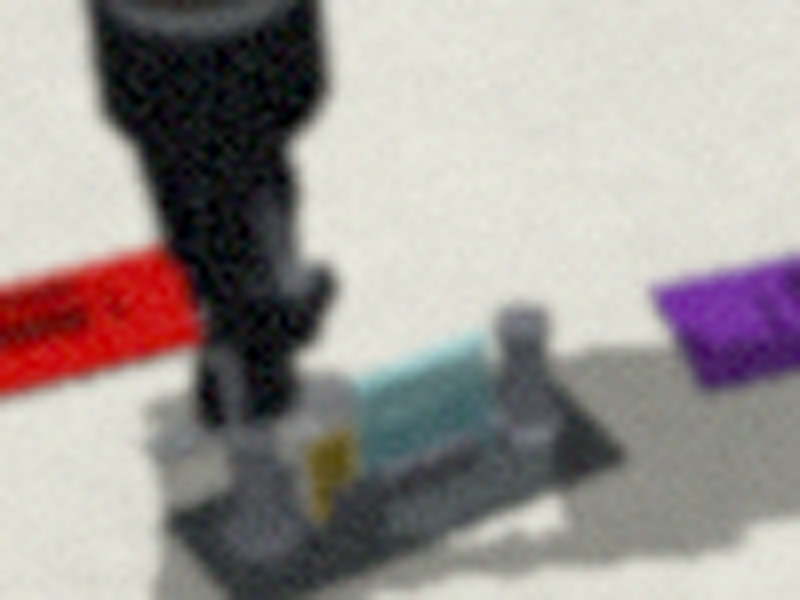

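The fingers hold the 12 mm grip: the width reads 11.7 mm and the picture shows them on the button at (235,400). Now I'll turn it clockwise.

Run:
```python
from bench import ctrl, viewer
from plan import *
from h import *
for a in(40,2):
    R=down(np.radians(a)); ctrl.goto(tcp([*A,.083],R),R)
    o=ctrl.get_obs(); print(o["time_s"],o["grip_width"],o["ft_force"],o["torque"])
ctrl.hold(.3)
ctrl.gripper_open(); o=ctrl.get_obs(); print(o["time_s"],o["ft_force"])
ctrl.movel(tcp([*A,.17],R),v=.12)
R2=down(yaw+np.pi/2,-1); ctrl.goto(tcp([.45,-.05,.30],R2),R2)
crop(viewer.capture("scene"),210,142,310,217,8,"s3.png")
crop(viewer.capture("top"),320,175,380,250,8,"t3.png")
print(ctrl.get_obs()["time_s"])
```

```text
6.05 0.011308136496268934 [-2.68094487 -3.62604837  0.9494689 ] [-0.66860143  0.42734845 -0.08883726]
6.725 0.011538887904730916 [-2.11453806 -3.68347246  0.42428804] [-0.7437952   0.33526183 -0.06247811]
7.7333 [1.28867608 0.17742836 0.31342726]
10.35
```

View pics/s3.png

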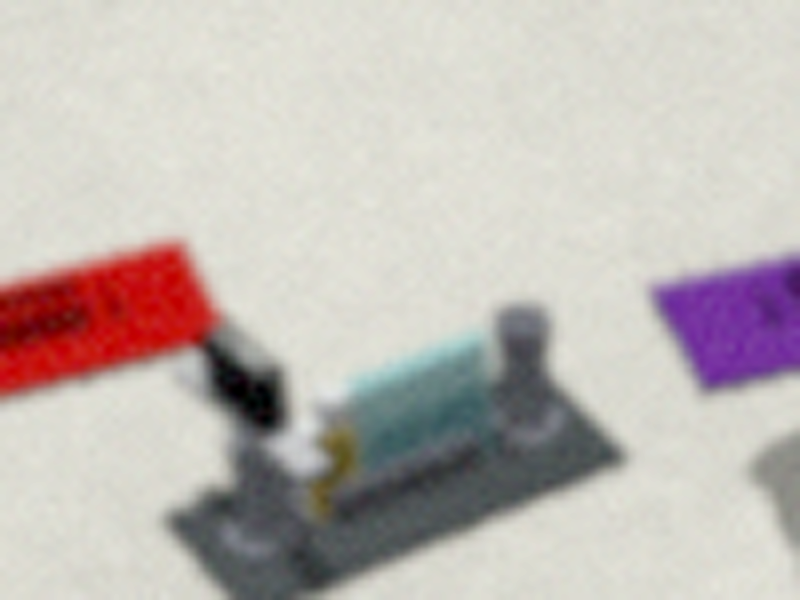

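View pics/t3.png

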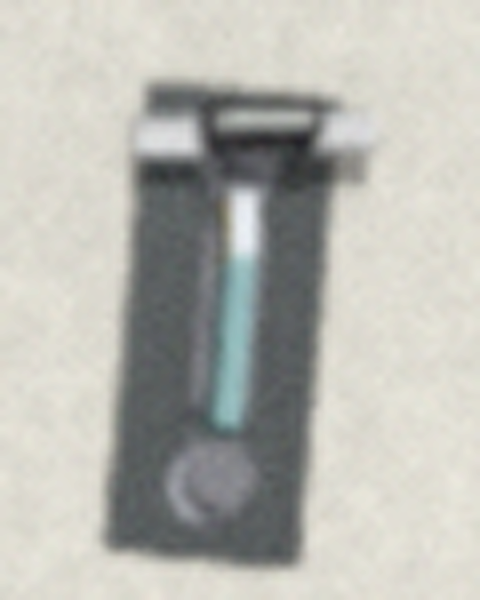

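The bar now lies square across the stand (top view, (135,135) to (370,128)), about 83° from the slide. The slide is undisturbed. I'll grasp its clear part and lift.

Run:
```python
from bench import ctrl, viewer
from plan import *
from h import *
R=down(yaw+np.pi/2,-1); g=C-.010*ux[:2]+.0007*uy[:2]
ctrl.goto(tcp([*g,.13],R),R)
ctrl.movel(tcp([*g,.044],R),v=.08)
o=ctrl.get_obs(); print(o["time_s"],o["ft_force"])
ctrl.clamp(40)
o=ctrl.get_obs(); print(o["time_s"],o["grip_width"],o["ft_force"],o["torque"])
s=viewer.capture("scene");crop(s,210,142,310,217,8,"s4.png")
```

```text
12.575 [ 0.22491332  1.21297353 -0.37811531]
13.2667 0.007437185982561971 [-0.32058445 -4.27619094 -1.2921175 ] [-0.67545049  0.10457154  0.05421048]
```

View pics/s4.png

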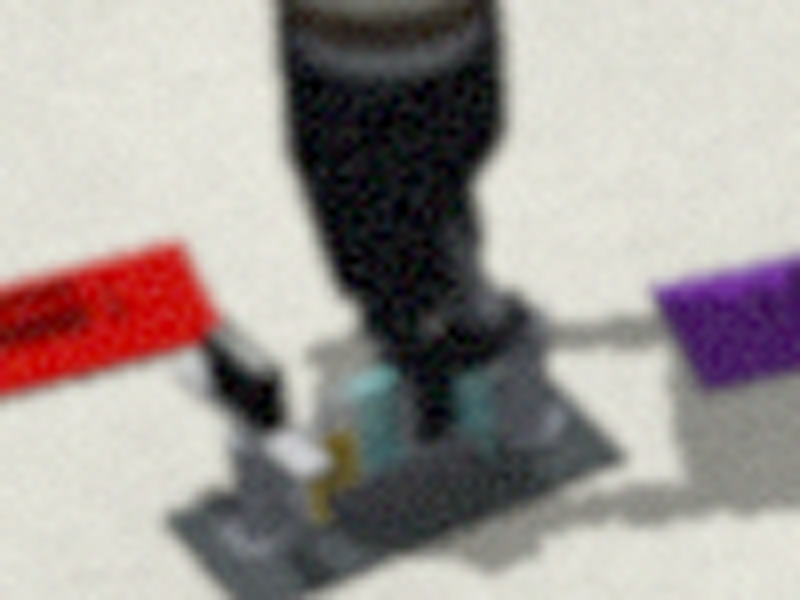

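The fingers sit on clear glass, with teal visible on both sides at (375,410) and (475,400). The width is 7.4 mm for the 8 mm slide. I'll lift and carry it.

Run:
```python
from bench import ctrl, viewer
from plan import *
from h import *
R=down(yaw+np.pi/2,-1); g=C-.010*ux[:2]+.0007*uy[:2]
ctrl.movel(tcp([*g,.075],R),v=.06)
ctrl.movel(tcp([*g,.20],R),v=.12); ctrl.hold(.4)
o=ctrl.get_obs(); print(o["time_s"],o["grip_width"],o["ft_force"])
M=Ro.from_rotvec(ux*np.radians(60)).as_matrix(); Rf=M@R
gf=np.array([PG[0],PG[1],.185])+M@(-.010*ux+.013*uz)
g2=np.array([.50,-.02,.28]); ctrl.goto(tcp(g2,R),R)
ctrl.goto(tcp(gf,Rf),Rf); ctrl.hold(.5)
o=ctrl.get_obs(); print(o["time_s"],o["grip_width"],o["ft_force"],o["tool_pos"]-tcp(gf,Rf))
s=viewer.capture("scene");crop(s,290,180,410,270,6,"s5.png")
s=viewer.capture("top");crop(s,165,180,285,270,6,"t5.png")
```

```text
15.575 0.007544266175988814 [-0.08672892  0.11066912 -1.65473925]
17.8167 0.007137032718918327 [-0.18516118 -0.76233707 -0.88334016] [7.37809508e-05 1.42349489e-04 2.42280748e-04]
```

View pics/s5.png

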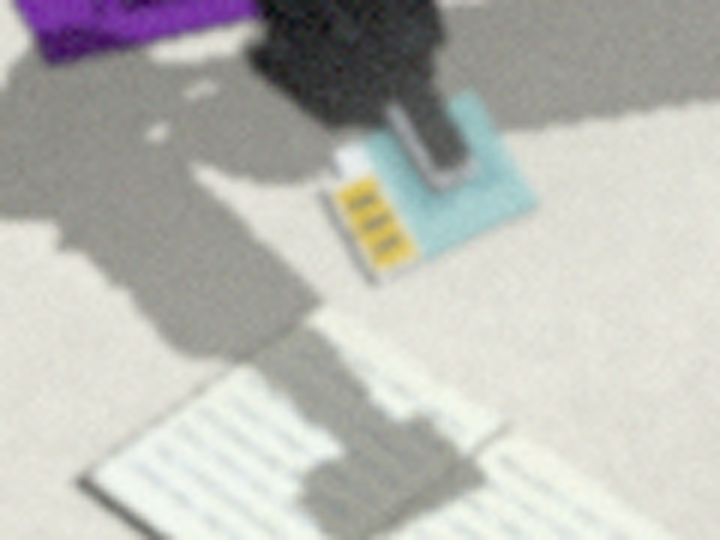

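View pics/t5.png

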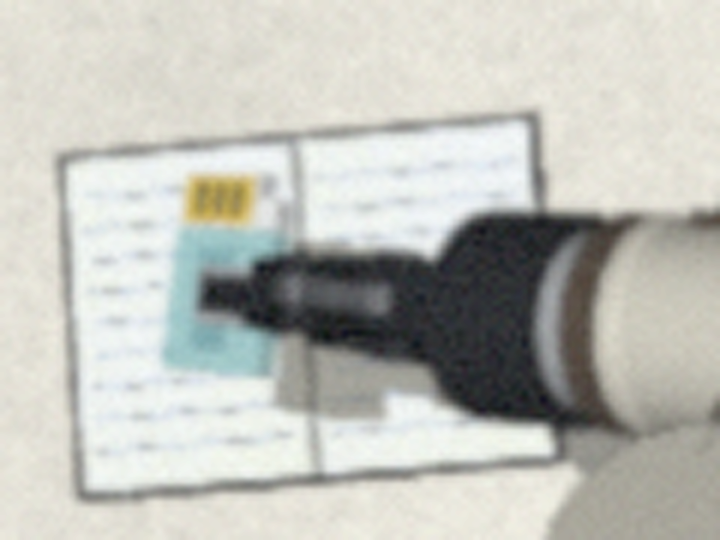

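In the picture the label faces up and the slide is held on clear glass. I'll check its position by triangulating, and also check the bystanders and button.

Run:
```python
from bench import ctrl, viewer
from plan import *
from h import *
s=viewer.capture("scene");t=viewer.capture("top")
S=lambda p:(np.array(p,float)+.5)/6-.5+[290,180]
Tt=lambda p:(np.array(p,float)+.5)/6-.5+[165,180]
L,e1=tri(s,S([377,222]),t,Tt([220,200])); B,e2=tri(s,S([537,203]),t,Tt([165,365]))
print("label",L,e1,"clear bottom corner",B,e2)
M=Ro.from_rotvec(ux*np.radians(60)).as_matrix();ax=np.c_[ux,uy,uz]
c=np.array([PG[0],PG[1],.185])
print("expected",c+M@ax@[.027,.004,-.005],c+M@ax@[-.038,0,-.025])
crop(t,160,90,380,250,3.5,"t6.png")
o=ctrl.get_obs();print(o["time_s"],o["grip_width"],abs(o["dq"]).max())
```

```text
label [0.52740224 0.1259021  0.18612584] 0.0006965672785313523 clear bottom corner [0.46536094 0.14739364 0.17533187] 0.0005065555123582857
expected [0.52746928 0.12480906 0.1859641 ] [0.46416234 0.14606815 0.1725    ]
18.0167 0.007094627009960673 0.0011045380098560237
```

View pics/t6.png

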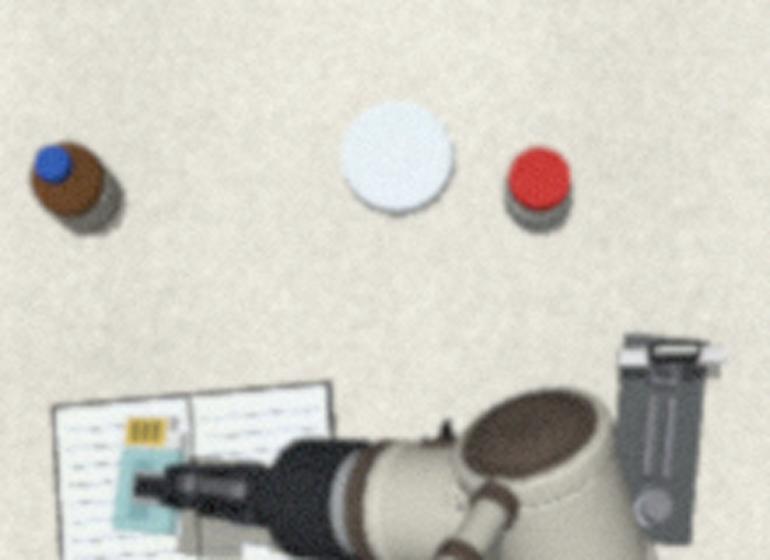

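```bash
python3 meas.py | grep -E "cap|dish"
```

```text
Traceback (most recent call last):
  File "meas.py", line 20, in <module>
    teal=largest((hsv[...,0]>75)&(hsv[...,0]<110)&(hsv[...,1]>60)&(V>90)&roi,"teal")
  File "meas.py", line 8, in largest
    m=m.astype(np.uint8); n,l,st,ce=cv2.connectedComponentsWithStats(m); i=1+np.argmax(st[1:,4]);
                                                                             ~~~~~~~~~^^^^^^^^^^
ValueError: attempt to get argmax of an empty sequence
```

The slide is within 3 mm of plan. The button bar still lies across the empty stand, and the bottle (68,178), dish (397,157) and jar (539,180) are upright where they were. Handing in now. (The script failed only because no teal is left in the stand.)

Run:
```python
from bench import ctrl
ctrl.hold(.3); o=ctrl.get_obs(); print(o["time_s"],o["grip_width"]); ctrl.close_job()
```

```text
18.4167 0.007602397591731307
the job is handed in; nothing more can be done
```

I turned the button clockwise to about 83° from the slide. I then gripped the slide on its clear part, about 10 mm from its centre away from the frosted end, and lifted it straight up. I handed the job in at 18.4 s with the slide held still over the notebook, tipped by a commanded 60° so the label faces up (about 30° from straight up).

- **Slide position:** two-view triangulation of the label and a clear corner matched the plan within about 3 mm. That puts the slide's centre about 18.5 cm above the bench (about 18 cm above the page) and within a few mm of the page middle.
- **Grip:** the finger opening read 7.1 to 7.6 mm on the 8 mm slide, and the arm was steady.
- **Button:** the last top picture shows the bar still across the empty stand.
- **Bystanders:** the bottle, jar and dish look upright and unmoved in that picture. I did not re-measure them, because the re-run of my measuring script stopped before reaching them when it found no slide left in the stand.

No verdict was reported at hand-in.

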